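Hold a steady test tone on the desk audiometer

TASK

The patient in the booth is waiting for the right-ear tone decay test, so turn the red level dial of the audiometer up to 40 dB, and only when it is set press the red tone bar gently right down to its stop. Keep the bar held down: finish with your fingertips still pressing it there. Leave the blue channel's dial and bar, and the things standing about on the desk, alone.

Things in the scene. Friction and masses are not known exactly. Their poses are not given: they have to be found in the camera images.
- console: Fixed light grey desk audiometer, 300 (x) by 440 (y) mm. Origin: centre of its underside. x points to its rear, away from the operator; y to the operator's left. Flat dark deck 62 above the desk. In its frame (mm): dial axes (-30, +142) blue, (-30, -142) red; tone bars (-118, +142) blue, (-118, -142) red, nearer the operator. Between them keys 5 high; behind x = 75 a display hood.
- hood_top (a point): Middle of the top edge of the console's display hood, about 118 mm above the desk; the hood is 360 mm wide and its lower front edge lies about 105 mm behind the dial axes.
- mic_tip (a point): Front end of the short black talk microphone, about 134 mm above the desk; its neck stands in the console's rear left corner at (+125, +200) mm.
- level_red (a joint): Red level dial, rad, 0 to 4.712, grows clockwise seen from above: 0.04712 rad per dB, so 40 dB is 1.885. Pointer direction in the console frame = 2.356 minus this, counter-clockwise from +x (50 dB points to the rear). White tick every 5 dB, longer every 10; colour band green 0-25, yellow 25-40, orange 40-70, violet 70-100 dB. Starts at 10 to 28 dB; stiff (0.04 N m), stays where left.
- level_red_grip (a point): Top centre of the red dial, on its axis, 99 mm above the desk; x axis = pointer direction (white line from the centre to the pointing end), z up. The red grip bar is 46 mm long (x), 16 mm wide (y), 24 mm high, its top at this point; below it a round black skirt 56 mm across, its top 24 mm below this point. 40 dB is where the yellow band meets the orange one.
- tone_red (a joint): Red tone bar, travel downward in m: 0 released (up), 0.006 fully down at its stop. A spring pushes it back up: 3 N to start it, 6.6 N at the stop, rigid from there on. The tone sounds while it is down.
- tone_red_top (a point): Centre of the top face of the red tone bar, 78 mm above the desk when released, 72 mm when fully down (it moves with the bar). The bar is 26 mm (x) by 70 mm (y), red with a white inlay; axes as the console's. Its centre is 88 mm from the dial's axis.
- level_blue (a joint): Blue level dial, same build and scale as the red one; leave it where it is.
- level_blue_pointer (a point): Pointing end of the blue dial's grip bar, at its top, 23 mm from the dial's axis; the dial is built like the red one.
- tone_blue (a joint): Blue tone bar, same build as the red one, 0 released; leave it up.
- tone_blue_top (a point): Centre of the top face of the blue tone bar.
- headset: Loose audiometric headset lying on the desk to the right of the console, with a red and a blue round ear cup 72 mm high and a black band; 154 mm long along its x, 152 mm wide along y; origin on the desk midway between the cups, band towards +x. Leave alone.
- response_switch: Loose hand-held patient switch standing on its foot, grey, 48 mm across at the foot, 96 mm high with a green button on top; origin at the centre of its underside. Leave alone.
- water_bottle: Loose clear water bottle, 62 mm across, 200 mm high, standing; origin at the centre of its underside. Leave alone.
- mouse: Loose black computer mouse, 104 by 60 mm, 33 mm high; origin at the centre of its underside. Leave alone.

How it is judged (in metres and radians):
On the way, in this order (a step that is already met when the one before it is completed fails the run):
1. the red level dial is set to 40 dB (within 2.5 dB) and let go, the tone bar still up (value of joint level_red between 1.767 and 2.003 rad and contact force between the fingers and level_red below 0.2 N and value of joint tone_red below 0.002 m), for 0.2 s.
2. the red tone bar is pressed down to its stop (5 mm or more of its 6 mm) by the fingers (value of joint tone_red above 0.005 m and contact force between the fingers and tone_red above 2 N), for 0.5 s.
At the end, for the whole second after the job is handed in: The fingers are holding the red tone bar down, at least 5 mm of its 6 mm travel, with more than 2 N of finger force on it; the red dial stands at 40 dB within 2.5 dB and is not touched; the blue bar is up (all of step 2 and value of joint level_red between 1.767 and 2.003 rad and contact force between the fingers and level_red below 0.2 N and value of joint tone_blue below 0.002 m); the arm keeps its last pose, push and grip.
It fails at once if the red tone bar is pressed (over 3 mm) while the red dial is off 40 dB by more than 2.5 dB (value of joint tone_red above 0.003 m and not (value of joint level_red between 1.767 and 2.003 rad)).
It fails at once if the red tone bar is leaned on with more than 40 N (contact force between anything else and tone_red above 40 N).
It fails at once if the blue dial is turned (its pointer end moves over 3 mm) (distance of level_blue_pointer from where it was at the start of the episode above 0.003 m).
It fails at once if the blue tone bar is pressed (value of joint tone_blue above 0.003 m).
It fails at once if the headset, patient switch, bottle or mouse is moved (over 20 mm) or knocked over (distance of any of headset, response_switch, water_bottle, mouse from where it was at the start of the episode above 0.02 m or angle between any of headset, response_switch, water_bottle, mouse's own z axis and vertical above 0.3 rad).
It also fails if it takes over 58 s, if anything falls off the work surface, if the arm or the gripper's body presses on something with over 40 N, if the wrist force passes 120 N, or if a joint passes its speed limit or range.

ROBOT

A 6-joint arm with a two-finger parallel gripper is mounted at the origin on the work surface. World frame = base frame: x ahead of the robot, y to its left, z up, the work surface at z = 0. Lengths are in mm, angles in rad, forces in N, time in s.
With the tool pointing down it reaches from about 350 to 775 mm from the base axis. Payload 7.3 kg.
Tool frame: the origin (TCP) lies midway between the tips of the shut fingers; the grasp point (between the pads) lies 19 mm behind it (bot.grip_depth is the distance from the TCP to the grasp point, in mm); z points along the fingers, x is the direction in which the jaws open and shut, and the axes are right-handed (so a half turn about z gives the same grasp; the last joint's range is limited). The gripper opens to 92 mm and grips with 3 to 60 N. Pads are 19 mm wide; open, the fingers measure 130 mm over their backs; the gripper's body (75 mm by 190 mm) begins 47 mm behind the grasp point.
Start: joints at [-1.469, 0.342, 1.524, -0, 1.275, -0.146], TCP at [128.789, -508.978, 226.741] pointing down, gripper open.
Joint ranges: [-2.53, 2.53], [-0.77, 2.02], [0.04, 2.7], [-1, 4.14], [0.28, 2.66], [-3.11, 3.11]. Speed limits (rad/s): [2.57, 2.57, 3.14, 3.14, 3.14, 3.14].

INTERFACE

Orientations are given as [roll, pitch, yaw] about the fixed x, y, z axes, in that order (R = Rz(yaw) Ry(pitch) Rx(roll)).
In Python, from plant import bot gives the robot as it stands. The module is installed in compiled form; this text tells all that it offers.
- The arm moves only by the shell command python3 -m inch 'ROWS'. ROWS is JSON, a list that holds one entry, the list of rows, each a list of 7 numbers: the shift along the tool's x, y, z each as a share of 0.2 m, from -1 to 1, then the turn, a rotation vector about the tool's x, y, z each as a share of 45 degrees, from -1 to 1, then the closure, from -1 (fully open) to 1 (shut), so that 0 is half open. A call has exactly 10 rows; each row is the pose to reach, as a shift and turn from the pose commanded when the call began, along the tool's axes at that moment; what a row does not reach only later rows make up. A row lasts 1/8 s, in which the tool goes at most 62.5 mm and 10.7 degrees, less where a joint would pass 70% of its speed; a pose out of reach is approached as far as the arm can. A call with a number of a shift or a turn outside -1 to 1 is refused whole. A call with a gripper value outside its range is refused whole. The fingers move at their own pace and stop on an object; the grip force is fixed at half the most. Time passes only in rows, so rows that repeat a pose let the fingers close, or fill a call up. It gives the time, the measured TCP pose, the force and the opening at its end, in the units of the state.
- bot.get_obs(): the state, without advancing time (a new reading comes with each control period).
- bot.capture(name): name is "scene" or "top"; returns the picture (400x640x3 uint8, red, green, blue); there is no depth.
- bot.camera_params(name): a dict with "fx", "fy", "cx", "cy" (pixels), "k1" (the pictures are not rectified: a ray, as slopes to the right and down, at radius r is drawn at 1 + k1 r^2 times it, then the intrinsics apply), "R" (3x3) and "t" (3): a world point X has camera coordinates R X + t. Camera axes: x right, y down, z forward; pixel columns grow to the right and rows downward; lengths in mm; the calibration is good to about 2 mm. A picture is of the moment at which its call begins. camera_params takes no time and is no camera call.
- bot.close_job(): hands the job in, once; it reports no verdict.
The state is a dict: "time": time; "joint_positions": joint angles; "dq": joint speeds; "tau": joint torques, N m; "tool_pos": TCP position; "tcp_rot": TCP orientation; "contact_force": force on the tool from outside, world axes, zero at the start; "moment": the same for the moment, N m; "grip_width": finger opening in mm.
Only numpy, scipy, OpenCV 4.12 (cv2) and the standard library are available. Lean on these libraries where they do the work, as an engineer would, in place of code of your own. Each camera call takes 0.05 s, during which the arm holds its last target.

## Working session

There is one attempt and no reset: what is moved stays moved. The work goes in short steps, Python scripts to look and compute and a shell command to move; the robot and the scene stay as the last step left them, time stands still between calls to the robot, and variables do not carry over. Pictures are saved under pics/ and viewed, and the job is handed in when it is done.

```bash
mkdir -p pics; ls; python3 - <<'E'
from plant import bot
import cv2,numpy as np
for n in("scene","top"):
    im=bot.capture(n); cv2.imwrite(f"pics/{n}0.png",im[:,:,::-1])
    p=bot.camera_params(n); print(n,{k:np.round(v,4).tolist() for k,v in p.items()})
o=bot.get_obs()
print({k:np.round(v,4).tolist() for k,v in o.items()})
E
```

```text
pics
scene {'fx': 420.9627, 'fy': 420.9627, 'cx': 321.6493, 'cy': 202.8281, 'k1': -0.003, 'R': [[-0.0656, 0.9978, 0.0053], [0.7588, 0.0533, -0.6491], [-0.648, -0.0386, -0.7607]], 't': [35.5058, -379.3398, 1652.7877]}
top {'fx': 436.432, 'fy': 436.432, 'cx': 311.7773, 'cy': 204.9567, 'k1': 0.0297, 'R': [[-0.007, -1.0, -0.002], [-0.9979, 0.0071, -0.0643], [0.0643, 0.0015, -0.9979]], 't': [28.4702, 594.6579, 1273.6369]}
{'time': 0.1, 'joint_positions': [-1.469, 0.3427, 1.5249, 0.0, 1.2754, -0.146], 'dq': [0.0013, -0.0001, -0.0022, 0.0001, 0.0006, -0.0005], 'tau': [0.0014, -43.2006, -24.4693, 0.0719, 0.0526, -0.0001], 'tool_pos': [128.7543, -508.5823, 226.1106], 'tcp_rot': [-3.1414, 0.0014, -1.323], 'contact_force': [-0.2809, 0.0708, 0.117], 'moment': [0.0831, -0.0034, 0.0253], 'grip_width': 91.7681}
```

View pics/scene0.png

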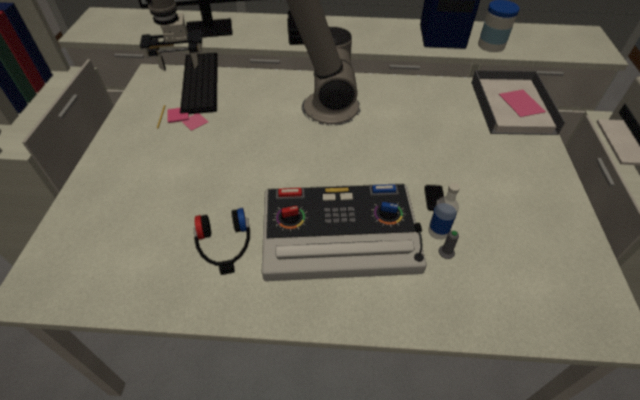

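View pics/top0.png

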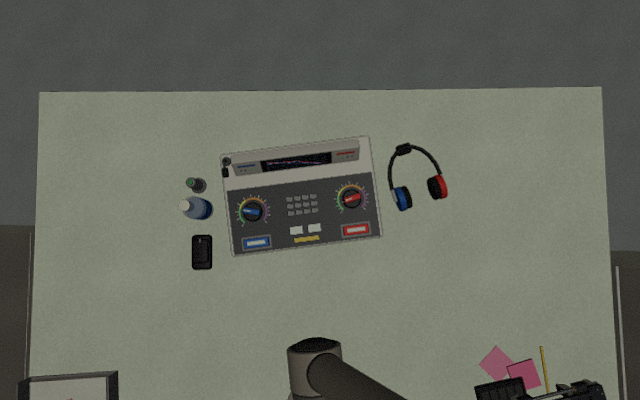

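The overview shows the red dial near top-camera px (351,198), the red bar near (356,229), and the headset to the right of the console. I'll zoom in on these and measure them.

```bash
cat > h.py <<'E'
import numpy as np,cv2
from plant import bot
def ray(n,u,v):
    p=bot.camera_params(n); k=p['k1']
    d=np.array([(u-p['cx'])/p['fx'],(v-p['cy'])/p['fy']]); s=d.copy()
    for _ in range(20): s=d/(1+k*(s@s))
    R=np.array(p['R']);t=np.array(p['t'])
    return -R.T@t, R.T@np.array([s[0],s[1],1])
def atz(n,u,v,z):
    c,d=ray(n,u,v); return c+d*(z-c[2])/d[2]
def proj(n,X):
    p=bot.camera_params(n); c=np.array(p['R'])@np.asarray(X,float)+np.array(p['t']); s=c[:2]/c[2]
    s=s*(1+p['k1']*(s@s)); return np.array([p['fx']*s[0]+p['cx'],p['fy']*s[1]+p['cy']])
def crop(n,u,v,w,h,f,name,im=None):
    if im is None: im=bot.capture(n)
    c=im[v:v+h,u:u+w,::-1]
    cv2.imwrite(name,cv2.resize(c,None,fx=f,fy=f,interpolation=cv2.INTER_CUBIC))
E
python3 - <<'E'
from h import *
im=cv2.imread("pics/top0.png")[:,:,::-1]
crop("top",215,130,175,130,4.5,"pics/a.png",im)
crop("top",326,175,60,70,8,"pics/b.png",im)
im=cv2.imread("pics/scene0.png")[:,:,::-1]
crop("scene",260,175,80,60,10,"pics/c.png",im)
E
```

```text
(no output)
```

View pics/a.png

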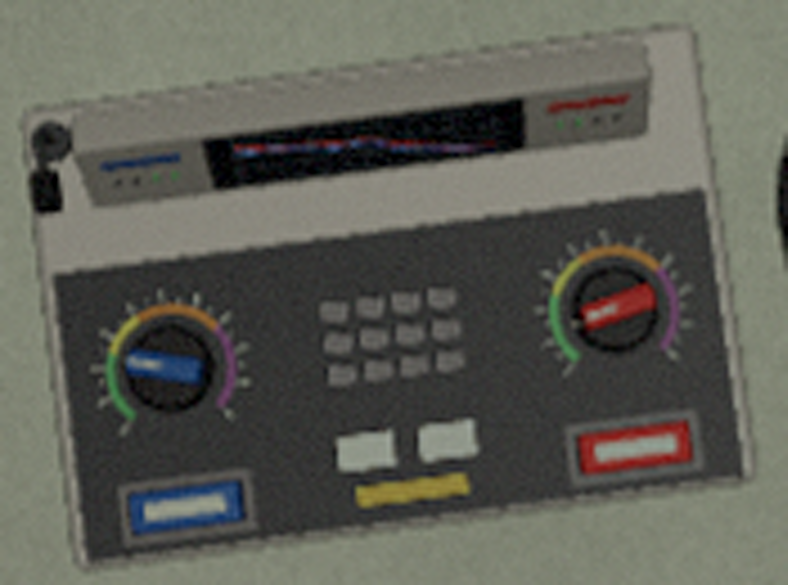

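View pics/b.png

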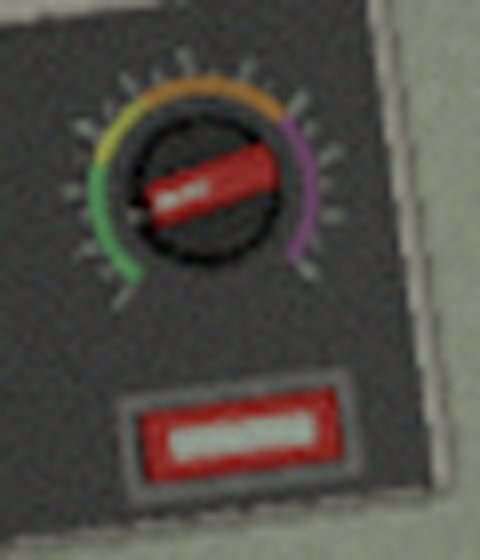

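View pics/c.png

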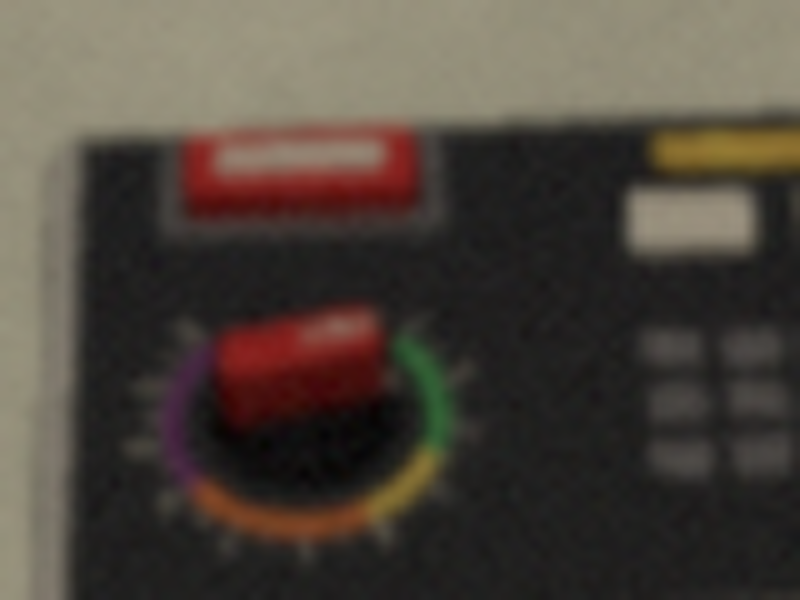

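```bash
python3 - <<'E'
from h import *
im=cv2.imread("pics/top0.png"); hsv=cv2.cvtColor(im,cv2.COLOR_BGR2HSV)
def P(x,y,u0=326,v0=175,f=8): return u0+(x+.5)/f-.5, v0+(y+.5)/f-.5
print("cam",ray("top",311,200)[0])
# dial bar ends
a=atz("top",*P(150,205),99);b=atz("top",*P(275,165),99)
print("grip",a,b,np.linalg.norm(a-b),(a+b)/2, np.arctan2(*(a-b)[1::-1]))
# tone bars top centres (inlay)
r=atz("top",*P(242,435),78); bl=atz("top",*P(186,508,215,130,4.5),78); r2=atz("top",*P(636,448,215,130,4.5),78)
print("bars",r,r2,bl,np.linalg.norm(r-bl))
e=r-bl; print("yaw", np.arctan2(*( -e)[1::-1])-np.pi/2)
# dials ring center at z=62: fit from a.png
rd=atz("top",*P(203,190),75); bd=atz("top",*P(168,367,215,130,4.5),75)
e=bd-rd;print("dials",rd,bd,np.linalg.norm(e),np.arctan2(*e[1::-1])-np.pi/2, np.linalg.norm(rd-r))
# scene view
f=10
def S(x,y): return P(x,y,260,175,10)
print("scene bar",atz("scene",*S(300,155),78))
for x,y in((217,345),(235,425),(378,305)):print(atz("scene",*S(x,y),99))
E
```

```text
cam [ 511.67324609   22.32078934 1309.30206364]
grip [602.33877535 -66.3909974   99.        ] [ 615.96986885 -109.98704408   99.        ] 45.67736854095193 [609.1543221  -88.18902074  99.        ] 1.873834340985859
bars [522.51107594 -99.32538228  78.        ] [521.86449803 -99.68765553  78.        ] [486.44577251 181.82338436  78.        ] 283.45252705306996
yaw 0.12758160769300342
dials [609.33264709 -86.98869421  75.        ] [574.83805298 193.66748621  75.        ] 282.76804740415554 0.122293613614467 87.74496617974914
scene bar [523.16032732 -97.74759994  78.        ]
[ 615.31950919 -109.42538102   99.        ]
[ 643.51238734 -100.79273415   99.        ]
[597.51027706 -65.82155918  99.        ]
```

```bash
cat >> h.py <<'E'
from scipy.spatial.transform import Rotation as Ro
def plan(x,y,z,yaw):
    o=bot.get_obs(); R0=Ro.from_euler('xyz',o['tcp_rot']); R1=Ro.from_euler('xyz',[np.pi,0,yaw])
    d=R0.inv().apply(np.array([x,y,z])-o['tool_pos']); r=(R0.inv()*R1).as_rotvec()
    print("pose",np.round(o['tool_pos'],1),np.round(o['tcp_rot'],4),"F",np.round(o['contact_force'],1),"w",round(float(o['grip_width']),1),"t",o['time'])
    print("shares",np.round(d/200,4),np.round(np.degrees(r)/45,4))
E
python3 -c "
from h import *
plan(609.6,-88,220,0.303)"
```

```text
pose [ 128.8 -508.6  226.1] [-3.1414e+00  1.4000e-03 -1.3230e+00] F [-0.3  0.1  0.1] w 91.8 t 0.1
shares [-1.449  -2.8465  0.0332] [-1.7000e-03  1.1000e-03 -2.0703e+00]
```

```bash
python3 -m inch '[[[-0.05,-0.1,0,0,0,-0.1,-1],[-0.1,-0.2,0,0,0,-0.2,-1],[-0.15,-0.3,0,0,0,-0.3,-1],[-0.2,-0.4,0,0,0,-0.4,-1],[-0.25,-0.5,0,0,0,-0.5,-1],[-0.3,-0.6,0,0,0,-0.6,-1],[-0.35,-0.7,0,0,0,-0.7,-1],[-0.4,-0.8,0,0,0,-0.8,-0.5],[-0.45,-0.9,0,0,0,-0.9,0],[-0.48,-0.95,0,0,0,-0.95,0]]]'
python3 -c "
from h import *
plan(609.6,-88,220,0.303)"
```

```text
time: 1.35
tool_pos: [290.0, -368.5, 226.5]
tcp_rot: [-3.141, 0.001, -0.575]
contact_force: [-0.7, -0.2, -0.7]
grip_width: 66.4
pose [ 290.  -368.5  226.5] [-3.1413e+00  5.0000e-04 -5.7460e-01] F [-0.7 -0.2 -0.7] w 66.4 t 1.35
shares [ 0.5794 -2.0459  0.0327] [-6.0000e-04  5.0000e-04 -1.1174e+00]
```

```bash
python3 -m inch '[[[0.03,-0.1,0,0,0,-0.06,0],[0.06,-0.2,0,0,0,-0.12,0],[0.09,-0.3,0,0,0,-0.18,0],[0.12,-0.4,0,0,0,-0.24,0],[0.15,-0.5,0,0,0,-0.3,0],[0.18,-0.6,0,0,0,-0.36,0],[0.21,-0.7,0,0,0,-0.42,0],[0.24,-0.8,0,0,0,-0.48,0],[0.27,-0.9,0,0,0,-0.54,0],[0.28,-1,0,0,0,-0.56,0]]]'
python3 -c "
from h import *
plan(609.6,-88,220,0.303)"
```

```text
time: 2.6
tool_pos: [445.8, -232.1, 226.5]
tcp_rot: [3.141, 0.0, -0.137]
contact_force: [-0.2, -0.5, -0.2]
grip_width: 45.9
pose [ 445.8 -232.1  226.5] [ 3.1414e+00  4.0000e-04 -1.3680e-01] F [-0.2 -0.5 -0.2] w 45.9 t 2.6
shares [ 0.7131 -0.8253  0.0319] [ 1.0e-04  5.0e-04 -5.6e-01]
```

```bash
python3 -m inch '[[[0.09,-0.1,0,0,0,-0.07,0],[0.18,-0.2,0,0,0,-0.14,0],[0.27,-0.3,0,0,0,-0.21,0],[0.36,-0.4,0,0,0,-0.28,0],[0.45,-0.5,0.01,0,0,-0.35,0],[0.54,-0.6,0.02,0,0,-0.42,0],[0.63,-0.7,0.03,0,0,-0.49,0],[0.713,-0.825,0.032,0,0,-0.56,0],[0.713,-0.825,0.032,0,0,-0.56,0],[0.713,-0.825,0.032,0,0,-0.56,0]]]'
python3 - <<'E'
from h import *
crop("top",300,140,120,110,6,"pics/d.png")
crop("scene",240,150,130,90,6,"pics/e.png")
plan(609.6,-88,80,0.303)
E
```

```text
time: 3.85
tool_pos: [608.8, -88.8, 219.9]
tcp_rot: [3.142, 0.001, 0.302]
contact_force: [-0.5, 0.8, 0.7]
grip_width: 46.2
pose [608.7 -89.1 220.3] [3.1414e+00 5.0000e-04 3.0130e-01] F [0.5 0.6 0.1] w 45.8 t 3.95
shares [ 0.0061 -0.004   0.7014] [ 0.0002  0.0006 -0.0021]
```

View pics/e.png

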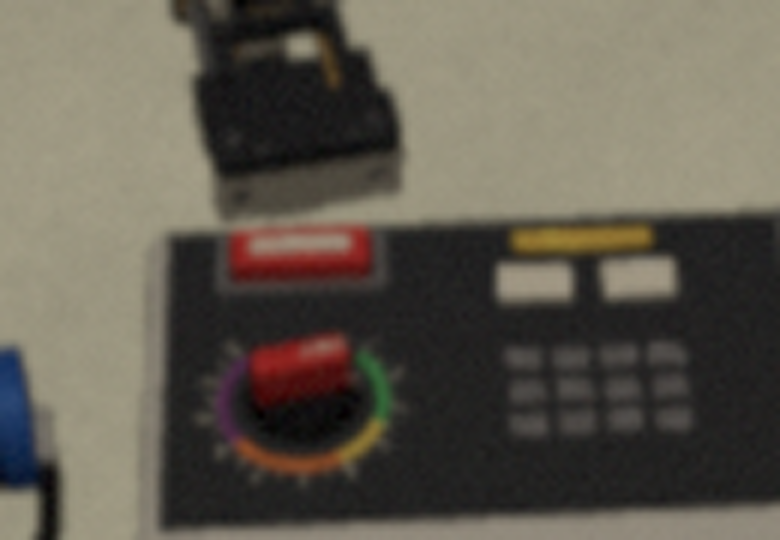

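View pics/d.png

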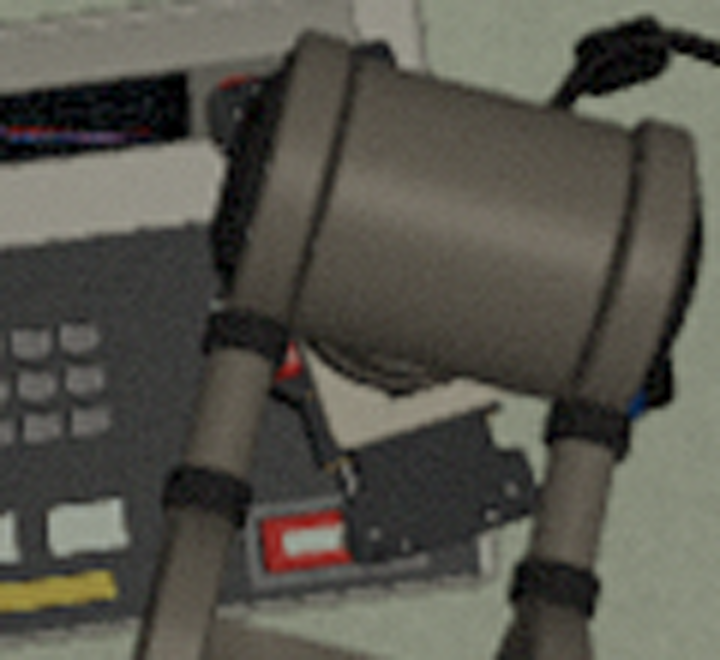

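```bash
python3 - <<'E'
from h import *
for z in (220,240,99):print(z,(proj("scene",[609,-89,z])-[240,150])*6)
for s in(-23,23,-65,65):print(s,(proj("scene",[609+s*.955,-89+s*.3,220])-[240,150])*6)
E
```

```text
220 [277.31360635 167.48637167]
240 [274.56391249 134.99270764]
99 [292.44925218 346.30515526]
-23 [267.69432528 130.63632267]
23 [287.19166834 205.32683301]
-65 [250.76386113  65.77601554]
65 [305.93269177 277.11653631]
```

```bash
python3 -m inch '[[[0.006,-0.004,0.08,0,0,0,0],[0.006,-0.004,0.16,0,0,0,0],[0.006,-0.004,0.24,0,0,0,0],[0.006,-0.004,0.32,0,0,0,0],[0.006,-0.004,0.4,0,0,0,0],[0.006,-0.004,0.46,0,0,0,0],[0.006,-0.004,0.5,0,0,0,0],[0.006,-0.004,0.53,0,0,0,0],[0.006,-0.004,0.55,0,0,0,0],[0.006,-0.004,0.55,0,0,0,0]]]'
python3 - <<'E'
from h import *
crop("top",300,140,120,110,6,"pics/d2.png")
crop("scene",240,150,130,90,6,"pics/e2.png")
plan(609.6,-88,80,0.303)
E
```

```text
time: 5.2
tool_pos: [610.2, -87.1, 110.3]
tcp_rot: [3.142, 0.0, 0.303]
contact_force: [-0.1, 0.7, -0.9]
grip_width: 45.8
pose [610.4 -87.2 110.6] [ 3.1412e+00 -5.0000e-04  3.0280e-01] F [-0.3 -0.4 -0.7] w 45.6 t 5.3
shares [-0.0049  0.0026  0.1532] [ 0.0005 -0.0006 -0.0003]
```

View pics/e2.png

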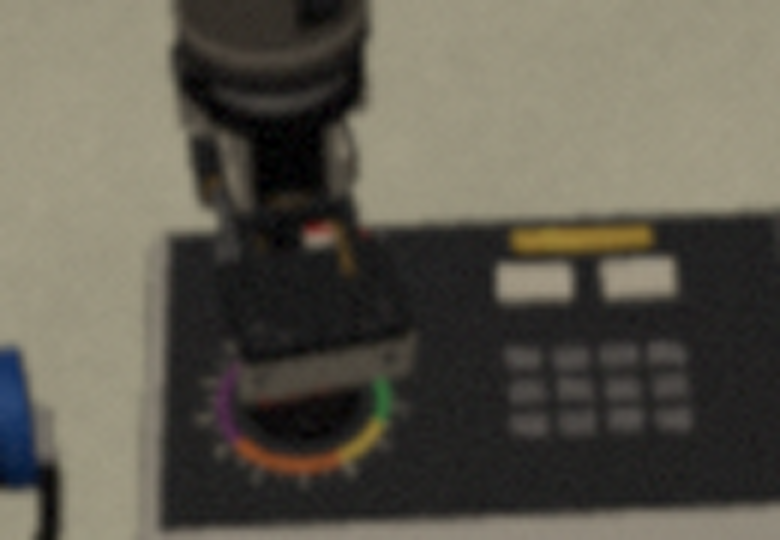

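View pics/d2.png

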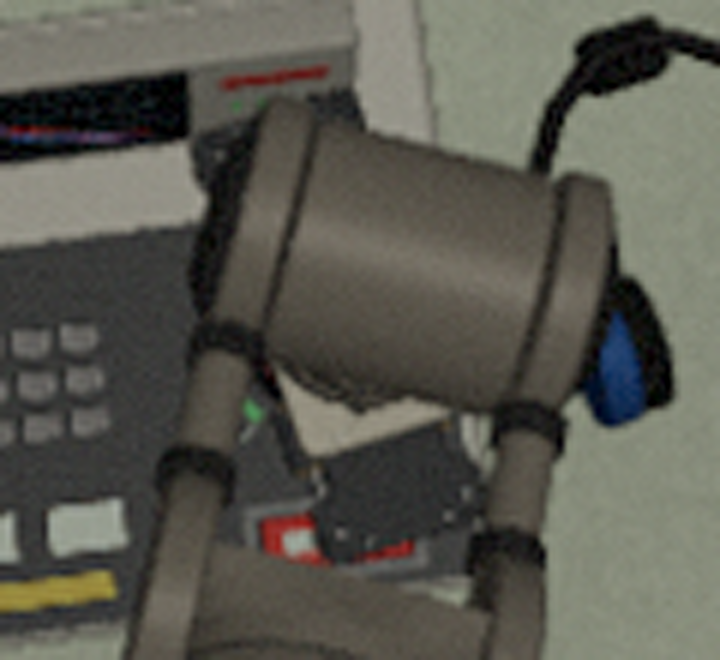

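The fingers are lined up over the red dial: in the scene view, the body's front edge is at about (320,370), just above the dial. I'll descend and close.

```bash
python3 -m inch '[[[-0.003,0,0.04,0,0,0,0],[-0.003,0,0.08,0,0,0,0],[-0.003,0,0.12,0,0,0,0],[-0.003,0,0.15,0,0,0,0],[-0.003,0,0.15,0,0,0,0],[-0.003,0,0.15,0,0,0,0.3],[-0.003,0,0.15,0,0,0,0.6],[-0.003,0,0.15,0,0,0,1],[-0.003,0,0.15,0,0,0,1],[-0.003,0,0.15,0,0,0,1]]]'
python3 - <<'E'
from h import *
plan(609.6,-88,80,0.303-1.277)
E
```

```text
time: 6.55
tool_pos: [610.4, -87.3, 80.6]
tcp_rot: [3.141, -0.002, 0.303]
contact_force: [4.2, 0.2, -0.9]
grip_width: 15.6
pose [610.4 -87.3  80.6] [ 3.1408e+00 -1.8000e-03  3.0280e-01] F [ 4.2  0.2 -0.9] w 15.6 t 6.55
shares [-0.0049  0.0021  0.0031] [-6.0000e-04 -2.6000e-03  1.6256e+00]
```

```bash
python3 -m inch '[[[0,0,0,0,0,0.08,1],[0,0,0,0,0,0.16,1],[0,0,0,0,0,0.25,1],[0,0,0,0,0,0.34,1],[0,0,0,0,0,0.43,1],[0,0,0,0,0,0.52,1],[0,0,0,0,0,0.61,1],[0,0,0,0,0,0.7,1],[0,0,0,0,0,0.8,1],[0,0,0,0,0,0.8,1]]]'
python3 - <<'E'
from h import *
plan(609.6,-88,80,0.303-1.277)
print(bot.get_obs()['moment'])
E
```

```text
time: 7.8
tool_pos: [610.3, -87.3, 80.6]
tcp_rot: [-3.141, -0.002, -0.325]
contact_force: [4.9, 0.7, -0.3]
grip_width: 15.4
pose [610.3 -87.3  80.6] [-3.1412e+00 -1.8000e-03 -3.2500e-01] F [ 4.9  0.7 -0.3] w 15.4 t 7.8
shares [-0.0024  0.0046  0.003 ] [-0.0012 -0.002   0.8264]
[ 0.14501147 -0.85064739  0.00937723]
```

```bash
python3 -m inch '[[[0,0,0,0,0,0.1,1],[0,0,0,0,0,0.2,1],[0,0,0,0,0,0.3,1],[0,0,0,0,0,0.4,1],[0,0,0,0,0,0.5,1],[0,0,0,0,0,0.6,1],[0,0,0,0,0,0.7,1],[0,0,0,0,0,0.77,1],[0,0,0,0,0,0.827,1],[0,0,0,0,0,0.827,1]]]'
python3 - <<'E'
from h import *
crop("top",300,140,120,110,6,"pics/d3.png")
plan(609.6,-88,80,0.303-1.277)
E
```

```text
time: 9.05
tool_pos: [610.4, -87.3, 80.6]
tcp_rot: [-3.14, -0.001, -0.974]
contact_force: [5.5, 1.2, -0.2]
grip_width: 15.7
pose [610.3 -87.3  80.6] [-3.1402e+00 -1.1000e-03 -9.7350e-01] F [ 4.4  1.5 -0.1] w 16.2 t 9.1
shares [0.0009 0.005  0.0029] [-0.0018 -0.0014  0.0007]
```

View pics/d3.png

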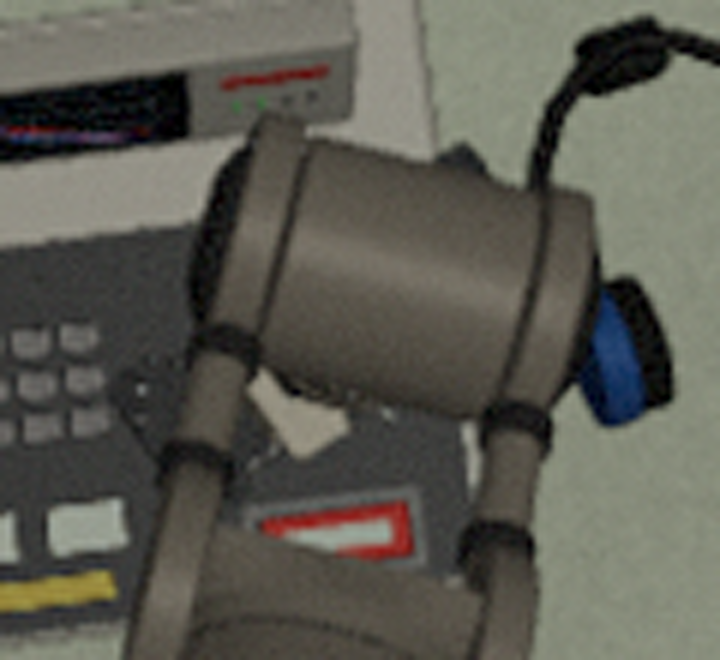

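```bash
python3 -m inch '[[[0,0,0,0,0,0,0],[0,0,0,0,0,0,0],[0,0,0,0,0,0,0],[0,0,0,0,0,0,0],[0,0,-0.1,0,0,0,0],[0,0,-0.2,0,0,0,0],[0,0,-0.3,0,0,0,0],[0,0,-0.4,0,0,0,0],[0,0,-0.5,0,0,0,0],[0,0,-0.5,0,0,0,0]]]'
python3 - <<'E'
from h import *
crop("scene",260,175,80,60,10,"pics/c4.png")
plan(522.5,-99,180,0.126-np.pi/2)
E
```

```text
time: 10.35
tool_pos: [610.4, -87.6, 181.8]
tcp_rot: [-3.14, -0.003, -0.975]
contact_force: [-0.1, -0.2, -0.9]
grip_width: 45.8
pose [609.7 -87.3 180.5] [-3.1411e+00 -8.0000e-04 -9.7490e-01] F [-0.4  0.8  0.6] w 46.1 t 10.4
shares [-0.1964  0.3935  0.002 ] [-0.0009 -0.0009  0.5982]
```

View pics/c4.png

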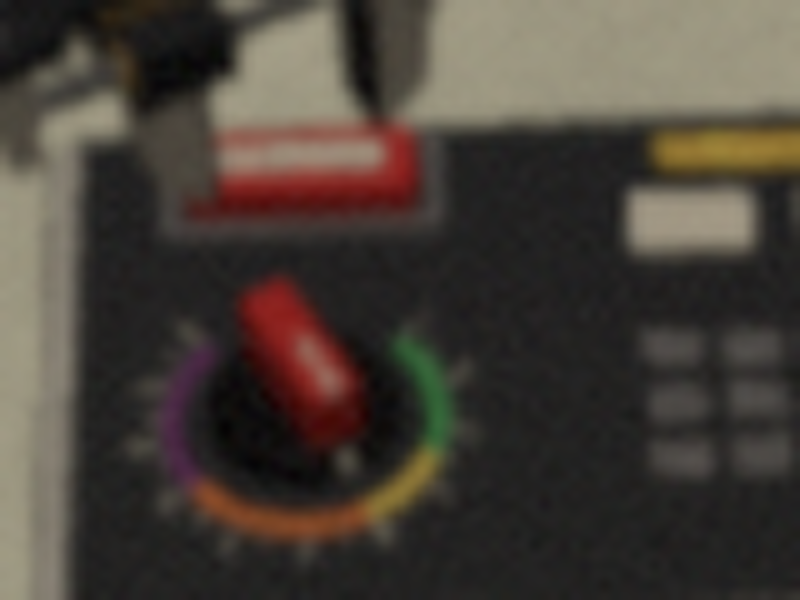

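```bash
python3 - <<'E'
from h import *
def S(x,y): return 260+(x+.5)/10-.5,175+(y+.5)/10-.5
c=np.array([609.8,-87.8])
for n,x,y,z in(("dot",347,458,75),("band",368,512,62),("tick40",385,535,62),("50",307,553,62),("blobA end",340,435,99),("B end",265,285,99)):
    p=atz("scene",*S(x,y),z)[:2]; d=p-c; a=np.arctan2(d[1],d[0])
    print(n,p.round(1),np.linalg.norm(d).round(1),"dB",((2.356-(a-.126))/.04712).round(1))
a=atz("scene",*S(333,415),99);b=atz("scene",*S(268,300),99);d=a-b;print(d,(2.356-np.arctan2(d[1],d[0])+.126)/.04712)
E
```

```text
dot [634.2 -71.7] 29.2 dB 40.3
band [643.  -65.4] 40.1 dB 40.1
tick40 [650.8 -59.8] 49.7 dB 39.9
50 [658.6 -81. ] 49.3 dB 49.7
blobA end [645.  -71.4] 38.8 dB 43.4
B end [592.4 -98.6] 20.5 dB 107.5
[40.24947136 22.97009932  0.        ] 41.66826026633577
```

The skirt dot reads 40.3 dB against a band edge of 40.1, and the grip kinematics say 40.0, so the dial is set. Next I move over the bar with the fingers shut.

```bash
python3 -m inch '[[[-0.03,0.06,0,0,0,0.1,0.3],[-0.06,0.12,0,0,0,0.2,0.6],[-0.09,0.18,0,0,0,0.3,1],[-0.12,0.24,0,0,0,0.4,1],[-0.15,0.3,0,0,0,0.5,1],[-0.18,0.36,0,0,0,0.6,1],[-0.196,0.394,0.1,0,0,0.598,1],[-0.196,0.394,0.2,0,0,0.598,1],[-0.196,0.394,0.35,0,0,0.598,1],[-0.196,0.394,0.35,0,0,0.598,1]]]'
python3 - <<'E'
from h import *
crop("scene",260,175,80,60,10,"pics/c5.png")
crop("top",300,140,120,110,6,"pics/d5.png")
plan(522.6,-98.8,79,0.126-np.pi/2)
E
```

```text
time: 11.65
tool_pos: [520.2, -98.4, 107.5]
tcp_rot: [3.135, 0.003, -1.445]
contact_force: [-0.1, -0.1, -0.3]
grip_width: 0.6
pose [522.3 -99.1 110.3] [ 3.1408e+00  3.0000e-04 -1.4447e+00] F [-0.   0.5  0. ] w 0.0 t 11.75
shares [-0.0011 -0.0018  0.1563] [0.001  0.0003 0.0001]
```

View pics/c5.png

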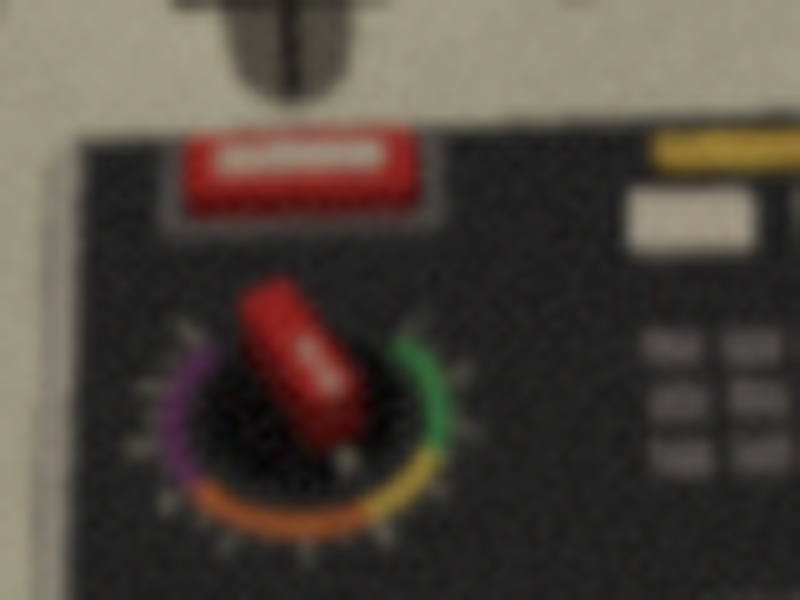

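View pics/d5.png

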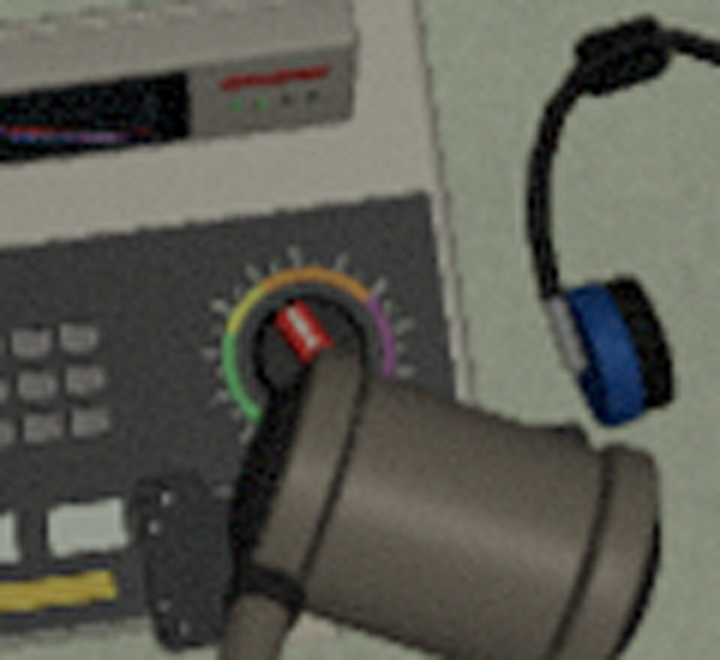

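The fingertips are at c5 px (290,95), over the bar's centre. The dial points at the yellow/orange join. I'll descend to just above the bar.

```bash
python3 -m inch '[[[0,0,0.03,0,0,0,1],[0,0,0.06,0,0,0,1],[0,0,0.09,0,0,0,1],[0,0,0.12,0,0,0,1],[0,0,0.14,0,0,0,1],[0,0,0.145,0,0,0,1],[0,0,0.15,0,0,0,1],[0,0,0.155,0,0,0,1],[0,0,0.155,0,0,0,1],[0,0,0.155,0,0,0,1]]]'
python3 - <<'E'
from h import *
plan(522.6,-98.8,72,0.126-np.pi/2)
E
```

```text
time: 13.0
tool_pos: [522.4, -99.1, 79.4]
tcp_rot: [-3.141, -0.0, -1.445]
contact_force: [-0.4, 0.1, -0.6]
grip_width: 0.3
pose [522.4 -99.1  79.4] [-3.1414e+00 -2.0000e-04 -1.4448e+00] F [-0.4  0.1 -0.6] w 0.3 t 13.0
shares [-0.0014 -0.001   0.0371] [-0.0002 -0.0002  0.    ]
```

```bash
python3 -m inch '[[[0,0,0.003,0,0,0,1],[0,0,0.006,0,0,0,1],[0,0,0.009,0,0,0,1],[0,0,0.012,0,0,0,1],[0,0,0.015,0,0,0,1],[0,0,0.018,0,0,0,1],[0,0,0.021,0,0,0,1],[0,0,0.024,0,0,0,1],[0,0,0.027,0,0,0,1],[0,0,0.027,0,0,0,1]]]'
python3 - <<'E'
from h import *
plan(522.6,-98.8,72,0.126-np.pi/2)
E
```

```text
time: 14.25
tool_pos: [522.4, -99.1, 74.0]
tcp_rot: [-3.141, -0.0, -1.445]
contact_force: [-0.7, 0.9, 4.9]
grip_width: 0.5
pose [522.4 -99.1  74. ] [-3.1415e+00 -1.0000e-04 -1.4447e+00] F [-0.7  0.9  4.9] w 0.5 t 14.25
shares [-0.0014 -0.0011  0.0098] [-0.0001 -0.0002  0.0001]
```

```bash
python3 -m inch '[[[0,0,0.001,0,0,0,1],[0,0,0.002,0,0,0,1],[0,0,0.003,0,0,0,1],[0,0,0.004,0,0,0,1],[0,0,0.005,0,0,0,1],[0,0,0.006,0,0,0,1],[0,0,0.007,0,0,0,1],[0,0,0.008,0,0,0,1],[0,0,0.009,0,0,0,1],[0,0,0.009,0,0,0,1]]]'
```

```text
time: 15.5
tool_pos: [522.4, -99.1, 72.3]
tcp_rot: [-3.141, -0.0, -1.445]
contact_force: [-2.0, -0.2, 5.9]
grip_width: 0.9
```

```bash
python3 -m inch '[[[0,0,0.001,0,0,0,1],[0,0,0.002,0,0,0,1],[0,0,0.003,0,0,0,1],[0,0,0.004,0,0,0,1],[0,0,0.004,0,0,0,1],[0,0,0.004,0,0,0,1],[0,0,0.004,0,0,0,1],[0,0,0.004,0,0,0,1],[0,0,0.004,0,0,0,1],[0,0,0.004,0,0,0,1]]]'; python3 -c "
from plant import bot
print(bot.get_obs()['tool_pos'])"
```

```text
time: 16.75
tool_pos: [522.5, -99.1, 72.2]
tcp_rot: [-3.141, -0.0, -1.445]
contact_force: [-3.3, 0.6, 12.3]
grip_width: 0.6
[522.48378906 -99.11629028  72.18535755]
```

The force has risen to 12 N with no further travel, so the bar is at its stop. I'll hold it there and check.

```bash
python3 -m inch '[[[0,0,0,0,0,0,1],[0,0,0,0,0,0,1],[0,0,0,0,0,0,1],[0,0,0,0,0,0,1],[0,0,0,0,0,0,1],[0,0,0,0,0,0,1],[0,0,0,0,0,0,1],[0,0,0,0,0,0,1],[0,0,0,0,0,0,1],[0,0,0,0,0,0,1]]]'
python3 - <<'E'
from h import *
crop("scene",260,175,80,60,10,"pics/c6.png")
E
```

```text
time: 18.0
tool_pos: [522.5, -99.1, 72.2]
tcp_rot: [-3.141, -0.0, -1.445]
contact_force: [-3.0, 0.8, 12.6]
grip_width: 0.3
```

View pics/c6.png

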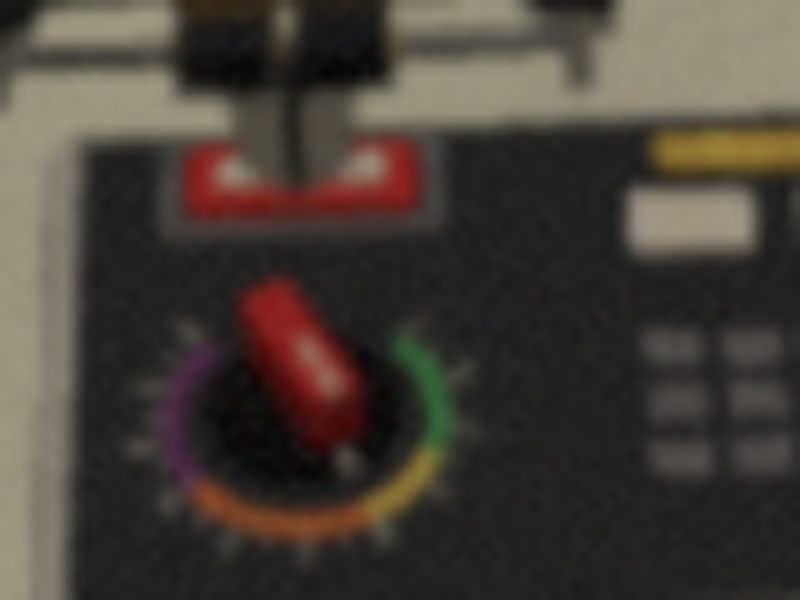

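The fingertips sit on the middle of the bar at (295,180). The bar is visibly lower, and the dial hasn't moved, with its dot still at (347,458).

```bash
python3 -c "
from plant import bot
bot.close_job()"
```

```text
the job is handed in; nothing more can be done
```

I turned the red dial from about 13 dB to 40 dB and let go of it. I then pressed the red tone bar to its stop with the shut fingertips and handed in while still holding it there.

- **Dial:** The tool angle at release puts it at 40.0 dB. The camera puts the dot on the dial's skirt at 40.3 dB and the 40 dB band edge at 40.1. A rougher estimate from the red bar's outline gave 41.7 dB, still within the 2.5 dB limit. The dial looked unchanged after the press.
- **Tone bar:** The fingertips ended at 72.2 mm. The force rose from 6 to about 12.5 N with no further travel, so the bar is at its stop, and it stayed steady for more than a second.
- **Everything else:** The arm was never moved near the blue channel, bottle, switch or mouse. I saw no contact with the headset, but I did not re-measure any of these at the end.

The run took about 18 s of the 58 s allowed. No check failed.

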